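# Unhook a tube-strip carrier from its shaker nest and set it in the tray

### The job

Take the tube-strip carrier out of its clamp nest: its tongue is caught under the orange lip, so draw it back toward the spring pad by feel until the tongue is free, never forcing the nest with more than 12 N. Tip the tongue end up over the lip while the tail is still under the dark hood, then bring it out forward and lift it clear, never tipping it more than 30 degrees. Set it down gently, flat on the floor of the white tray, let go, and leave the other things on the bench where they stand.

Things in the scene. Friction and masses are not known exactly. Their poses are not given: they have to be found in the camera images.
- carrier: Aluminium tube-strip carrier, about 0.24 kg (mass varies). Origin: centre of its flat underside; z up, +x toward the tongue. Deck 88 (x) x 80 (y) x 6 mm; at each end a tongue / tail 40 mm wide, 5 mm thick, goes on at underside level to x = +68 / -68 mm. Clear tube strips fixed across it at x = +-36 mm (7 mm wide, 70 mm long in y, tops at z = 31 mm).
- fin (a point): Grip point on the carrier, 34 mm over the underside centre, in the blue fin: 30 mm long in carrier x, 14 mm thick in y, z = 6 to 42 mm, foot 40 x 24 mm up to z = 8 mm. Take it from above, fingers closing along carrier y, TCP here. Grip firmly (60 N or more).
- tongue (a point): Middle of the tongue's end edge on the carrier, underside level (carrier x = +68 mm); the tongue is 5 mm thick above it. It starts 1.2 + s mm under the orange lip (s: see nest).
- tail (a point): Middle of the tail's end edge on the carrier, underside level (carrier x = -68 mm). When the tongue end is tipped up, the carrier pivots on this edge on the nest's floor.
- nest: Clamp nest, fixed. Origin on the bench under it, z up, +x away from the robot toward the orange lip. Base plate x = -111 to 107 mm, 110 mm wide; its top, the floor, at z = 10 mm. At the start the carrier lies on it, origins within 1 mm in x, y. Lip, hood and pad sit on a locked frame whose hand-set place is NOT reported: shifted by s = 2 to 22 mm toward -x. Side rails at y = +-51 mm, 6 mm high.
- lip_ref (a point): On the nest's floor, under the free edge of the orange lip for s = 12 mm; the true edge is at nest x = 66.8 - s mm. Lip 56 mm wide, underside 7 mm and top 12 mm over the floor, reaching to x = 105 - s mm (closed behind from x = 95 - s).
- hood_ref (a point): On the nest's floor, under the inner edge of the dark hood for s = 12 mm; the hood spans nest x = -87 - s to -55 - s mm, underside 10 mm and top 16 mm over the floor, side posts 49 mm apart. It blocks a level lift; with the tail in it, pushed back, there is room to tip about 0.2 rad. The tongue passes over the lip from about 0.12 rad.
- pad_ref (a point): On the nest's floor, under the brass spring pad's free face for s = 12 mm (true: x = -68.5 - s mm). The carrier slides freely 0.5 + s mm toward -x, then the pad resists with 1 N + 6 N per mm, hard stop at 6 mm. The tongue comes free at 5 N on the pad; 9 to 11 N leaves 0.6 to 1 mm to spare (sliding friction adds 1 to 2 N to the reading). If it is still caught, tipping is felt as a downward pull.
- tray_in (a point): Centre of the inner floor of the white tray, x along its long side (roughly across the bench, left to right for the robot), z up. The tray is fixed, 165 x 115 x 16 mm outside, walls 4 mm, inside 157 x 107 mm. The carrier goes in lengthwise, either way round, its origin over this point.
- beaker: Bystander: beaker with sticks, 60 x 60 x 65 mm; origin under its centre.
- magnet_rack: Bystander: blue tube rack, 34 x 118 x 50 mm; origin under its centre.
- vial_red: Bystander: brown vial with a red cap, 26 x 26 x 49 mm; origin under its centre.
- vial_purple: Bystander: brown vial with a purple cap, 26 x 26 x 49 mm; origin under its centre.
- lab_timer: Bystander: white timer, 68 x 64 x 18 mm; origin under its centre.
- tweezers: Bystander: steel tweezers, 120 x 14 x 9 mm; origin under its centre.
- tray: The white tray itself (see tray_in); origin on the bench under its centre. Beware of the equipment behind: a dry bath from x = 0.54 m, y = -0.25 to -0.01 m, 0.19 m tall, and a large cycler from x = 0.40 m, y = -0.67 to -0.29 m, 0.32 m tall, on the way from the arm's start; pass over them (both fixed).

How it is judged:
On the way, in this order (a step that is already met when the one before it is completed fails the run):
1. the tongue is up over the lip, the carrier tipped with its tail still low under the hood (angle between carrier's own z axis and vertical above 0.09 rad and z of tongue in the frame of nest above 0.0225 m and z of tail in the frame of nest below 0.018 m and x of tail in the frame of nest below -0.055 m), for 0.1 s.
2. the carrier is lifted out clear of the nest (z of carrier in the frame of nest above 0.05 m and contact force between carrier and nest below 0.1 N), for 0.1 s.
At the end, for the whole second after the job is handed in: The carrier lies at rest, released, flat (within 0.04 rad) on the floor of the tray (within 4 mm), its origin within 18 mm of the tray's centre along both tray axes (x of carrier in the frame of tray_in between -0.018 and 0.018 m and y of carrier in the frame of tray_in between -0.018 and 0.018 m and z of carrier in the frame of tray_in between -0.004 and 0.004 m and angle between carrier's own z axis and vertical below 0.04 rad and linear speed of carrier below 0.02 m/s); the robot touches nothing.
It fails at once if the carrier is forced against the lip, hood, spring pad or posts of the nest (more than 17 N) (contact force between carrier and nest above 17 N).
It fails at once if the carrier is dropped or pressed hard into the tray (more than 60 N) (contact force between carrier and tray above 60 N).
It fails at once if the carrier is tipped more than 0.6 rad (angle between carrier's own z axis and vertical above 0.6 rad).
It fails at once if a bystander is moved more than 20 mm (distance of any of beaker, magnet_rack, vial_red, vial_purple, lab_timer, tweezers from where it was at the start of the episode above 0.02 m).
It also fails if it takes over 72 s, if anything falls off the work surface, if the arm or the gripper's body presses on something with over 40 N, if the wrist force passes 120 N, or if a joint passes its speed limit or range.

### The arm

A 6-joint arm with a two-finger parallel gripper is mounted at the origin on a cart in front of the work surface, level with it; the furniture and walls round the work are solid. World frame = base frame: x ahead of the robot, y to its left, z up, the work surface at z = 0. Lengths are in m, angles in rad, forces in N, time in s.
With the tool pointing down it reaches from about 0.3 to 0.775 m from the base axis. Payload 14.6 kg.
Tool frame: the origin (TCP) lies between the finger pads, 19 mm behind the fingertips; this is the grasp point; z points along the fingers, y is the line along which they close (so a half turn about z gives the same grasp; the last joint's range is limited). The gripper opens to 94 mm and grips with 3 to 60 N. Pads are 16 mm wide; open, the fingers measure 119 mm over their backs; the gripper's body (75 mm by 177 mm) begins 78 mm behind the grasp point.
Start: joints at [-1.246, 0.3, 1.521, -0, 1.321, -0.067], TCP at [0.21, -0.508, 0.224] pointing down, gripper open.
Joint ranges: [-3.03, 3.03], [-0.79, 2.21], [0.23, 2.52], [-1.04, 4.18], [0, 3.07], [-2.55, 2.55]. Speed limits (rad/s): [2.22, 2.22, 2.57, 3.14, 3.14, 3.14].

### API

Orientations are given as [roll, pitch, yaw] about the fixed x, y, z axes, in that order (R = Rz(yaw) Ry(pitch) Rx(roll)).
In Python, from station import ctrl, cams gives the robot as it stands. The module is installed in compiled form; this text tells all that it offers.
- The arm moves only by the tool arm_command, never from a script. Its argument "plan" is a list that holds one entry, the list of rows, each a list of 7 numbers: the shift along the tool's x, y, z in mm, then the turn, a rotation vector about the tool's x, y, z in rad, then the closure, from -1 (fully open) to 1 (shut). A call has 1 to 12 rows; each row is the pose to reach, as a shift and turn from the pose commanded when the call began, along the tool's axes at that moment; what a row does not reach only later rows make up. A row lasts 1/10 s, in which the tool goes at most 50 mm and 8.59 degrees, less where a joint would pass 70% of its speed; a pose out of reach is approached as far as the arm can. A call with a gripper value outside its range is refused whole. The fingers move at their own pace and stop on an object; "squeeze" is the grip in N (left out, the last holds). Time passes only in rows, so rows that repeat a pose let the fingers close. It gives the time, the measured TCP pose, the force, the opening and the grip force at its end, in the units of the state.
- ctrl.get_obs(): the state, without advancing time (a new reading comes with each control period).
- cams.camera(name): name is "scene" or "top"; returns (picture, depth): 400x640x3 uint8, blue, green, red; 400x640 float32, m along the optical axis (not along the pixel's ray), 0 where there is no reading.
- cams.camera_info(name): a dict with "fx", "fy", "cx", "cy" (pixels), "dist_coeffs" ([k1, k2, p1, p2, k3] as OpenCV has them; the pictures are not rectified), "world_to_cam" (4x4, takes a point from world to camera coordinates). Camera axes: x right, y down, z forward; pixel columns grow to the right and rows downward; lengths in m; the calibration is good to about 2 mm. A picture is of the moment at which its call begins. camera_info takes no time and is no camera call.
- ctrl.hand_in(): hands the job in; it is judged then, once.
The state is a dict: "time_s": time; "qpos": joint angles; "joint_vel": joint speeds; "tau": joint torques, N m; "ee_pos": TCP position; "eef_rot": TCP orientation; "force": force on the tool from outside, world axes, zero at the start; "moment": the same for the moment, N m; "grip_width": finger opening in m; "grip_force": force on a finger pad.
Only numpy, scipy, OpenCV 4.12 (cv2) and the standard library are available. Lean on these libraries where they do the work, as an engineer would, in place of code of your own. Each camera call takes 0.05 s, during which the arm holds its last target. There are 200 camera calls.

## Working session

There is one attempt and no reset: what is moved stays moved. The work goes in short steps, Python scripts to look and compute and a tool call to move; the robot and the scene stay as the last step left them, time stands still between calls to the robot, and variables do not carry over. Pictures are saved under pics/ and viewed, at most 10 in all, crops included, and the job is handed in when it is done.

Besides the shell and the picture viewer there is one more tool, called by a JSON object that holds its "fn" and its "kwargs". arm_command: Moves the arm, as the interface text tells. Its arguments: {"type":"object","properties":{"plan":{"type":"array"},"squeeze":{"type":"number"}},"required":["plan"]}

```bash
mkdir -p pics
cat > h.py <<'E'
import numpy as np, cv2
from station import ctrl, cams
def grab(n):
    im,d=cams.camera(n); return im,d,cams.camera_info(n)
def world(uv,d,ci):
    "pixels (N,2) and depth values (N) -> world points"
    K=np.array([[ci['fx'],0,ci['cx']],[0,ci['fy'],ci['cy']],[0,0,1.]])
    n=cv2.undistortPoints(np.float64(uv).reshape(-1,1,2),K,np.float64(ci['dist_coeffs'])).reshape(-1,2)
    P=np.c_[n*np.c_[d],d,np.ones(len(n))]
    return (np.linalg.inv(ci['world_to_cam'])@P.T).T[:,:3]
def cloud(n):
    im,d,ci=grab(n); v,u=np.nonzero(d>0)
    return im,world(np.c_[u,v],d[v,u],ci),np.c_[u,v],im[v,u]
E
python3 - <<'E'
from h import *
for n in("scene","top"):
    im,d,ci=grab(n); cv2.imwrite(f"pics/{n}0.png",im); np.savez(f"{n}0.npz",im=im,d=d)
    print(n,np.linalg.inv(ci['world_to_cam']).round(3).tolist(),ci['fx'])
print(ctrl.get_obs())
E
```

```text
scene [[-0.906, -0.205, 0.371, 0.171], [-0.424, 0.444, -0.79, 0.805], [-0.002, -0.872, -0.489, 0.601], [0.0, 0.0, 0.0, 1.0]] 394.540320468499
top [[0.022, -0.996, 0.087, 0.443], [-1.0, -0.022, -0.004, -0.067], [0.006, -0.087, -0.996, 1.505], [0.0, 0.0, 0.0, 1.0]] 466.13229923637215
{'time_s': 0.1, 'qpos': array([-1.24560366e+00,  3.00416702e-01,  1.52148755e+00, -2.33006577e-05,
        1.32074418e+00, -6.65838015e-02]), 'joint_vel': array([-0.00082903, -0.00157428, -0.00450797,  0.00222324, -0.00104946,
        0.00082683]), 'tau': array([ 1.82773609e-03, -5.32642651e+01, -3.53283727e+01,  7.09915627e-02,
        2.34476512e-02, -4.50756488e-05]), 'ee_pos': array([ 0.20993825, -0.50812299,  0.22375574]), 'eef_rot': array([-3.14053772e+00, -4.77256920e-05,  3.91782219e-01]), 'force': array([-0.28619941, -0.13177228,  0.32105488]), 'moment': array([ 0.04641303, -0.0383004 , -0.02235598]), 'grip_force': 0.0, 'grip_width': 0.09414024467200817}
```

View pics/scene0.png

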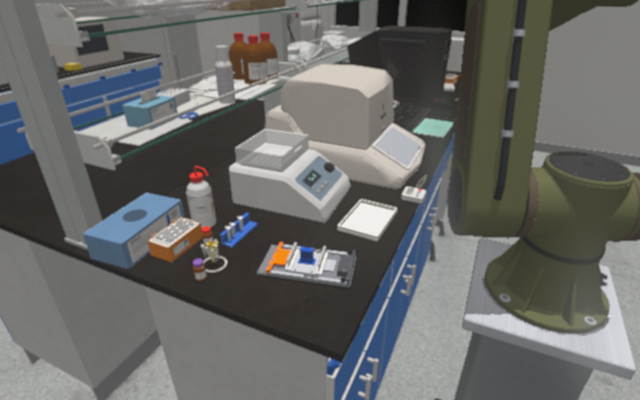

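View pics/top0.png

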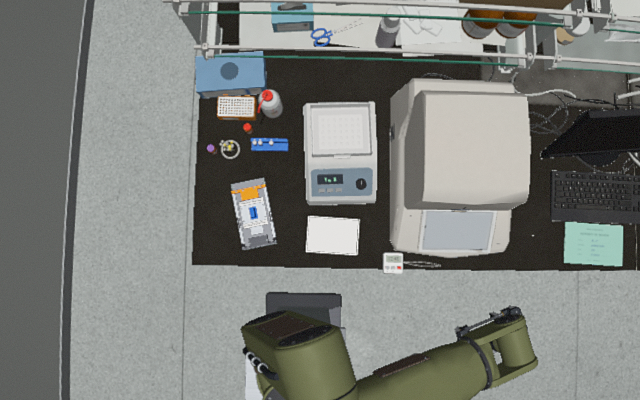

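The scene view shows the nest at about (307,262) with its orange lip at (280,258) and the blue fin at (307,255). The tray is at (367,219). In the top view the nest is at (253,213), the lip at (250,187), the fin at (253,213) and the tray at (332,235).

Run:
```python
from h import *
for n,box in(("top",(215,165,375,275)),("scene",(245,190,405,300))):
    z=np.load(f"{n}0.npz");im,d=z['im'],z['d'];ci=cams.camera_info(n)
    x0,y0,x1,y1=box
    cv2.imwrite(f"pics/{n}c.png",cv2.resize(im[y0:y1,x0:x1],None,fx=5,fy=5,interpolation=cv2.INTER_CUBIC)) 
    v,u=np.mgrid[y0:y1,x0:x1].reshape(2,-1); P=world(np.c_[u,v],d[v,u],ci); c=cv2.cvtColor(im,cv2.COLOR_BGR2HSV)[v,u].astype(int)
    def rep(name,m):
        Q=P[m]; 
        if len(Q)<5: print(n,name,len(Q));return
        r=cv2.minAreaRect(np.float32(Q[:,:2]*1000))
        print(n,name,len(Q),'mean',Q.mean(0).round(4),'med z',np.median(Q[:,2]).round(4),'rect',np.round(r[0],1),np.round(r[1],1),round(r[2],1),'pctz',np.percentile(Q[:,2],[5,95]).round(4))
    near=(P[:,2]>-.02)&(P[:,2]<.1)
    rep('orange',near&(c[:,0]>5)&(c[:,0]<22)&(c[:,1]>150)&(c[:,2]>120))
    rep('blue',near&(c[:,0]>100)&(c[:,0]<125)&(c[:,1]>150)&(c[:,2]>90)&(P[:,0]>.25)&(P[:,0]<.5)&(P[:,1]>0))
    rep('tray',near&(c[:,1]<40)&(c[:,2]>190)&(P[:,1]<0.03)&(P[:,1]>-.2)&(P[:,0]<.44))
    rep('nest',near&(P[:,2]>.005)&(P[:,1]>0.04)&(P[:,1]<.25)&(P[:,0]<.54)&(P[:,0]>.28))
    rep('nestlow',near&(P[:,2]>.005)&(P[:,2]<.013)&(P[:,1]>0.04)&(P[:,1]<.25)&(P[:,0]<.54)&(P[:,0]>.28))
    rep('bench',(abs(P[:,2])<.01)&(c[:,2]<50))
```

```text
top orange 213 mean [0.578  0.1602 0.0217] med z 0.0217 rect [576.5 162.4] [ 37.8 114.2] 14.3 pctz [0.0152 0.0272]
top blue 7 mean [0.4987 0.142  0.0215] med z 0.0217 rect [499.  141.1] [ 2.7 13.9] 17.4 pctz [0.0156 0.0307]
top tray 776 mean [ 0.4152 -0.1108  0.0054] med z 0.0046 rect [ 413.3 -108.6] [ 51. 163.] 1.0 pctz [-0.0011  0.0161]
top nest 1573 mean [0.4698 0.1382 0.0174] med z 0.0157 rect [442.7 145.1] [206.7 194.7] 89.8 pctz [0.0061 0.0352]
top nestlow 527 mean [0.4607 0.137  0.0091] med z 0.0093 rect [442.7 145.1] [206.7 194.7] 89.8 pctz [0.0053 0.0127]
top bench 7914 mean [ 0.4883  0.0431 -0.001 ] med z -0.001 rect [508.9  15.7] [330.3 522.4] 0.7 pctz [-0.0064  0.0045]
scene orange 281 mean [0.5777 0.1635 0.0206] med z 0.0213 rect [583.9 143.4] [ 39.9 145.3] 19.1 pctz [0.0178 0.0231]
scene blue 20 mean [0.498  0.1461 0.0278] med z 0.022 rect [497.5 145.3] [13.7  4.6] 89.8 pctz [0.0163 0.0515]
scene tray 487 mean [ 0.4156 -0.112   0.0054] med z 0.0041 rect [ 413.6 -108. ] [166.5  54.1] 89.1 pctz [0.0021 0.0159]
scene nest 2083 mean [0.4686 0.1494 0.0188] med z 0.0159 rect [477.5 138.1] [151. 114.] 13.1 pctz [0.0078 0.0412]
scene nestlow 544 mean [0.4583 0.1568 0.0096] med z 0.0098 rect [477.1 140.2] [151.1 109.4] 13.3 pctz [0.0058 0.0127]
scene bench 126 mean [ 0.3911  0.1451 -0.0031] med z -0.0022 rect [411.5 152. ] [335.6 143.5] 44.0 pctz [-0.008  -0.0005]
```

View pics/topc.png

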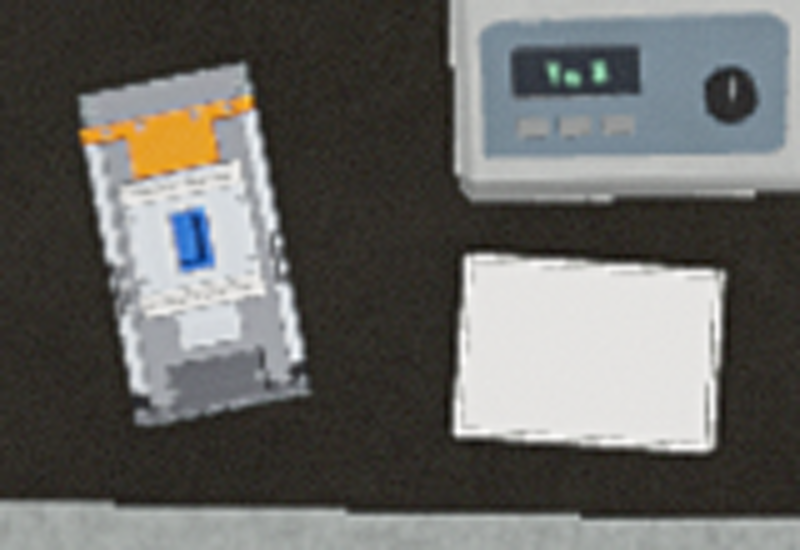

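View pics/scenec.png

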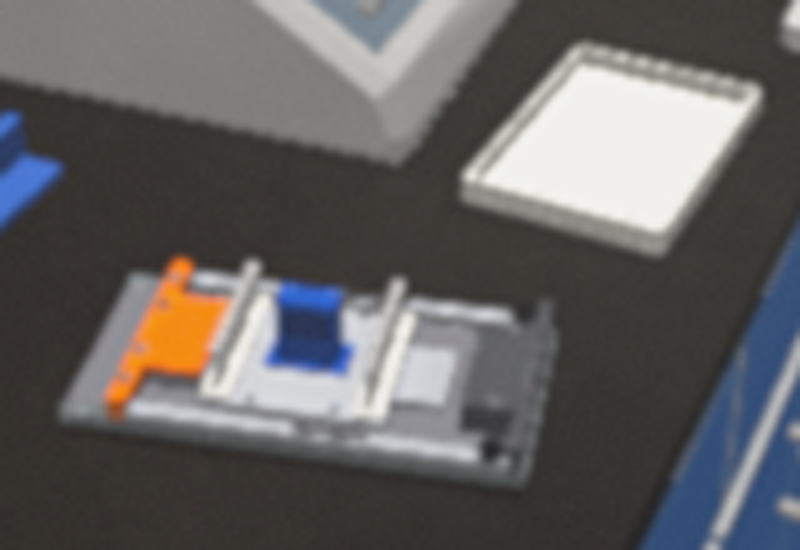

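The crops (5x) show these outlines clearly:
- **Top crop, nest:** plate corners at (80,97), (246,63), (310,393) and (138,425).
- **Top crop, tray:** rim corners at (464,254), (724,270), (714,452) and (453,436).
- **Scene crop, fin:** top spans roughly x 278–342 at y 288.
- **Hood:** its inner edge leaves about half of the tail visible.

```bash
cat >> h.py <<'E'
def onplane(uv,z,ci):
    uv=np.float64(uv); a=world(uv,np.ones(len(uv)),ci); o=np.linalg.inv(ci['world_to_cam'])[:3,3]
    t=(z-o[2])/(a[:,2]-o[2]); return o+(a-o)*t[:,None]
E
python3 - <<'E'
from h import *
def fit(A,B):
    "2D rigid A->B: yaw, t, rms"
    a,b=A-A.mean(0),B-B.mean(0)
    th=np.arctan2((a[:,0]*b[:,1]-a[:,1]*b[:,0]).sum(),(a*b).sum());R=np.array([[np.cos(th),-np.sin(th)],[np.sin(th),np.cos(th)]])
    t=B.mean(0)-R@A.mean(0); return th,t,R,np.abs(A@R.T+t-B).max()
off={'top':(215,165),'scene':(245,190)}
def px(n,c): return (np.float64(c)+.5)/5-.5+np.float64(off[n])
nest=np.array([[107,55],[107,-55],[-111,-55],[-111,55]])/1000.
tray=np.array([[82.5,57.5],[82.5,-57.5],[-82.5,-57.5],[-82.5,57.5]])/1000. # x toward right
for n in off:
    ci=cams.camera_info(n)
    if n=='top':
        N=[(80,97),(246,63),(310,393),(138,425)]
        T=[(724,270),(714,452),(453,436),(464,254)]; T=[T[0],T[1],T[2],T[3]]
    else:
        N=[(62,410),(132,272),(550,305),(527,478)]
        T=[(580,42),(763,90),(665,240),(465,185)]
        T=[T[0],T[1],T[2],T[3]]
    W=onplane(px(n,N),.010,ci)[:,:2]; th,t,R,e=fit(nest,W); print(n,'nest',th,t,e)
    W=onplane(px(n,T),.016,ci)[:,:2]; th2,t2,R2,e2=fit(tray,W); print(n,'tray',th2,t2,e2)
    if n=='top':
        g=[('fin top',[(170,212),(207,206),(210,240),(214,265),(180,272)],.052),('lip edge top',[(132,178),(216,162)],.022),('hood edge top',[(168,367),(263,346)],.026)]
    else: g=[('fin top',[(280,287),(342,290)],.052),('lip edge',[(205,375),(230,297)],.022),('hood edge',[(465,405),(478,340)],.026)]
    for nm,p,z in g: print(n,nm,((onplane(px(n,p),z,ci)[:,:2]-t)@R*1000).round(1).tolist())
E
```

```text
top nest 0.21678608618949452 [0.51380126 0.14566255] 0.0014550049914304752
top tray -1.609739745109272 [ 0.4476692  -0.11033628] 0.0008333100708703342
top fin top [[17.1, 5.2], [16.3, -18.3], [-5.0, -16.3], [-20.8, -15.9], [-21.0, 5.8]]
top lip edge top [[45.9, 29.3], [45.6, -25.5]]
top hood edge top [[-77.1, 27.9], [-75.6, -33.8]]
scene nest 0.2615405076737933 [0.51395831 0.14130157] 0.008892008566756704
scene tray -1.6060175185967143 [ 0.44386094 -0.10627082] 0.006577275715677733
scene fin top [[14.0, 0.2], [-15.0, -2.5]]
scene lip edge [[43.1, 33.2], [45.8, -27.4]]
scene hood edge [[-78.9, 38.6], [-78.6, -9.4]]
```

{"fn": "arm_command", "kwargs": {"plan": [[[0,0,-100,0,0,0,-1],[0,0,-200,0,0,0,-1],[0,0,-200,0,0,0,-1],[0,0,-200,0,0,0,-1],[0,0,-200,0,0,0,-1],[100,-92,-200,0,0,0.05,-1],[200,-184,-200,0,0,0.1,-1],[300,-276,-200,0,0,0.15,-1],[400,-368,-200,0,0,0.175,-1],[531,-488,-200,0,0,0.175,-1],[531,-488,-200,0,0,0.175,-1],[531,-488,-200,0,0,0.175,-1]]]}}

```text
time_s: 1.3
ee_pos: [0.3579, -0.189, 0.4239]
eef_rot: [-3.141, 0.0, 0.216]
force: [1.1, -0.2, -0.1]
grip_width: 0.0942
grip_force: 0.0
```

```bash
cat >> h.py <<'E'
from scipy.spatial.transform import Rotation as Ro
def go(p,yaw,pitch=0.):
    "row (mm, rad) from measured pose to TCP p, tool x toward yaw"
    o=ctrl.get_obs(); R=Ro.from_euler('xyz',o['eef_rot']); T=Ro.from_euler('xyz',[np.pi,pitch,yaw])
    print('t',o['time_s'],'pos',o['ee_pos'].round(4),'rot',o['eef_rot'].round(4),'F',o['force'].round(2),'w',o['grip_width'],'q',o['qpos'].round(2))
    print('row',(R.inv().apply(np.array(p)-o['ee_pos'])*1000).round(1),(R.inv()*T).as_rotvec().round(4))
E
python3 -c "
from h import *
go([.5138,.1457,.15],.217)"
```

```text
t 1.3 pos [ 0.3579 -0.189   0.4239] rot [-3.1413e+00  2.0000e-04  2.1650e-01] F [ 1.09 -0.24 -0.08] w 0.09421214773848718 q [-0.58 -0.11  1.51  0.    1.74  0.78]
row [ 224.2 -293.4  273.9] [-0.0003  0.0002 -0.0005]
```

{"fn": "arm_command", "kwargs": {"plan": [[[224,-293,0,0,0,0,-1],[224,-293,0,0,0,0,-1],[224,-293,0,0,0,0,-1],[224,-293,0,0,0,0,-1],[224,-293,0,0,0,0,-1],[224,-293,50,0,0,0,-1],[224,-293,150,0,0,0,-1],[224,-293,274,0,0,0,-1],[224,-293,274,0,0,0,-1],[224,-293,274,0,0,0,-1],[224,-293,274,0,0,0,-1],[224,-293,274,0,0,0,-1]]]}}

```text
time_s: 2.5
ee_pos: [0.5113, 0.1436, 0.1448]
eef_rot: [-3.141, 0.008, 0.217]
force: [0.4, -0.5, 1.0]
grip_width: 0.0939
grip_force: 0.0
```

```bash
python3 -c "
from h import *
go([.5138,.1457,.11],.217)
im,d,ci=grab('scene'); cv2.imwrite('pics/s2.png',cv2.resize(im[190:300,245:405],None,fx=5,fy=5,interpolation=cv2.INTER_CUBIC))"
```

```text
t 2.5 pos [0.5113 0.1436 0.1448] rot [-3.1414  0.0075  0.2174] F [ 0.35 -0.55  1.01] w 0.09394605192024175 q [0.2  0.34 1.66 0.   1.15 1.56]
row [ 3.2 -1.5 34.8] [-0.0002  0.0075  0.0004]
```

View pics/s2.png

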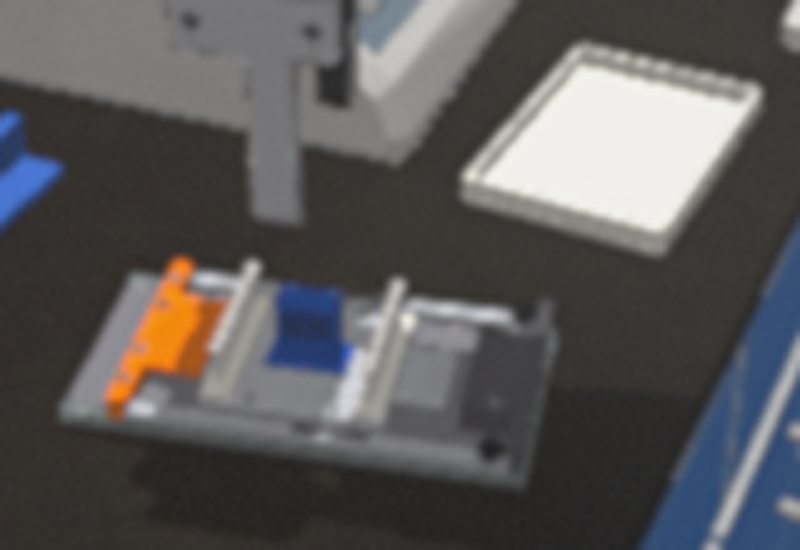

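The fin stands at about (310,325) in the crop, and the fingers are above it at roughly the right station. I'll descend and check the pose again.

{"fn": "arm_command", "kwargs": {"plan": [[[0,0,0,0,0,0,-1],[0,0,0,0,0,0,-1],[0,0,30,0,0,0,-1],[0,0,60,0,0,0,-1],[0,0,80,0,0,0,-1],[0,0,80,0,0,0,-1],[0,0,80,0,0,0,-1],[0,0,80,0,0,0,-1]]]}}

```text
time_s: 3.35
ee_pos: [0.5144, 0.1434, 0.0722]
eef_rot: [3.142, -0.003, 0.217]
force: [0.4, 0.3, 0.6]
grip_width: 0.094
grip_force: 0.0
```

```bash
python3 -c "
from h import *
go([.5138,.1457,.044],.217)"
```

```text
t 3.35 pos [0.5144 0.1434 0.0722] rot [ 3.1416e+00 -3.0000e-03  2.1660e-01] F [0.37 0.31 0.59] w 0.09402715122838576 q [0.2  0.44 1.71 0.   0.98 1.56]
row [-0.2 -2.3 28.2] [ 0.     -0.003  -0.0004]
```

{"fn": "arm_command", "kwargs": {"plan": [[[0,-2,10,0,-0.003,0,-1],[0,-2,20,0,-0.003,0,-1],[0,-2,28,0,-0.003,0,-1],[0,-2,28,0,-0.003,0,-1],[0,-2,28,0,-0.003,0,-1],[0,-2,28,0,-0.003,0,-1]]]}}

```text
time_s: 3.95
ee_pos: [0.5131, 0.1453, 0.0424]
eef_rot: [3.142, 0.003, 0.217]
force: [-0.3, 0.5, 0.1]
grip_width: 0.094
grip_force: 0.0
```

```bash
python3 -c "
from h import *
go([.5138,.1457,.044],.217)"
```

```text
t 3.95 pos [0.5131 0.1453 0.0424] rot [3.1416e+00 2.7000e-03 2.1680e-01] F [-0.26  0.48  0.05] w 0.09402988210511211 q [ 0.21  0.49  1.73 -0.    0.93  1.56]
row [ 0.7 -0.2 -1.6] [ 0.      0.0027 -0.0002]
```

{"fn": "arm_command", "kwargs": {"plan": [[[0.5,0,-1.5,0,0,0,-1],[0.5,0,-1.5,0,0,0,-1],[0.5,0,-1.5,0,0,0,0],[0.5,0,-1.5,0,0,0,0.4],[0.5,0,-1.5,0,0,0,0.6],[0.5,0,-1.5,0,0,0,0.7],[0.5,0,-1.5,0,0,0,1],[0.5,0,-1.5,0,0,0,1],[0.5,0,-1.5,0,0,0,1],[0.5,0,-1.5,0,0,0,1],[0.5,0,-1.5,0,0,0,1],[0.5,0,-1.5,0,0,0,1]]], "squeeze": 60}}

```text
time_s: 5.15
ee_pos: [0.5135, 0.1454, 0.0437]
eef_rot: [3.142, 0.003, 0.217]
force: [0.5, -0.5, -0.7]
grip_width: 0.0172
grip_force: 0.0
```

```bash
python3 -c "
from h import *
go([.5138,.1457,.044],.217)"
```

```text
t 5.15 pos [0.5135 0.1454 0.0437] rot [3.1416e+00 3.0000e-03 2.1680e-01] F [ 0.49 -0.52 -0.65] w 0.017241495480153645 q [ 0.21  0.49  1.72 -0.    0.93  1.56]
row [ 0.4 -0.2 -0.3] [ 0.      0.003  -0.0002]
```

{"fn": "arm_command", "kwargs": {"plan": [[[0,0,0,0,0,0,1],[0,0,0,0,0,0,1],[0,0,0,0,0,0,1],[0,0,0,0,0,0,1],[0,0,0,0,0,0,1],[0,0,0,0,0,0,1]]]}}

```text
time_s: 5.75
ee_pos: [0.5135, 0.1453, 0.0438]
eef_rot: [3.142, 0.003, 0.217]
force: [0.4, -1.7, 0.2]
grip_width: 0.0138
grip_force: 60.0
```

{"fn": "arm_command", "kwargs": {"plan": [[[-2,0,0,0,0,0,1],[-4,0,0,0,0,0,1],[-6,0,0,0,0,0,1],[-8,0,0,0,0,0,1],[-10,0,0,0,0,0,1],[-12,0,0,0,0,0,1],[-14,0,0,0,0,0,1],[-16,0,0,0,0,0,1],[-17,0,0,0,0,0,1],[-18,0,0,0,0,0,1],[-18,0,0,0,0,0,1],[-18,0,0,0,0,0,1]]]}}

```text
time_s: 6.95
ee_pos: [0.4958, 0.1415, 0.0437]
eef_rot: [3.142, 0.003, 0.217]
force: [-0.8, -0.1, -1.1]
grip_width: 0.0134
grip_force: 60.0
```

```bash
cat >> h.py <<'E'
def st():
    o=ctrl.get_obs(); c,s=np.cos(.217),np.sin(.217); d=o['ee_pos'][:2]-[.5135,.1453]; F=o['force']
    print('dx',(1000*(d@[c,s])).round(2),'dy',(1000*(d@[-s,c])).round(2),'z',o['ee_pos'][2].round(4),'Fx',(F[:2]@[c,s]).round(2),'Fy',(F[:2]@[-s,c]).round(2),'Fz',F[2].round(2),'M',o['moment'].round(2),'rot',o['eef_rot'].round(4),'t',o['time_s'])
E
python3 -c "
from h import *
st()"
```

```text
dx -18.13 dy 0.09 z 0.0437 Fx -0.85 Fy 0.09 Fz -1.12 M [ 0.01  0.09 -0.01] rot [3.1416 0.0034 0.2168] t 6.95
```

{"fn": "arm_command", "kwargs": {"plan": [[[-1,0,0,0,0,0,1],[-2,0,0,0,0,0,1],[-2,0,0,0,0,0,1],[-3,0,0,0,0,0,1],[-3,0,0,0,0,0,1],[-3,0,0,0,0,0,1]]]}}

```text
time_s: 7.55
ee_pos: [0.4929, 0.1409, 0.0438]
eef_rot: [3.142, 0.003, 0.217]
force: [0.0, 0.1, -2.2]
grip_width: 0.0135
grip_force: 60.0
```

{"fn": "arm_command", "kwargs": {"plan": [[[-0.5,0,0,0,0,0,1],[-0.5,0,0,0,0,0,1],[-0.5,0,0,0,0,0,1]]]}}

```text
time_s: 7.85
ee_pos: [0.4925, 0.1408, 0.0438]
eef_rot: [3.142, 0.003, 0.217]
force: [0.3, 0.3, -2.0]
grip_width: 0.0138
grip_force: 60.0
```

```bash
python3 -c "
from h import *
st()"
```

```text
dx -21.51 dy 0.08 z 0.0438 Fx 0.37 Fy 0.21 Fz -2.0 M [ 0.03 -0.02  0.  ] rot [3.1416e+00 3.0000e-03 2.1680e-01] t 7.85
```

{"fn": "arm_command", "kwargs": {"plan": [[[-0.4,0,0,0,0,0,1],[-0.4,0,0,0,0,0,1],[-0.4,0,0,0,0,0,1]]]}}

```text
time_s: 8.15
ee_pos: [0.4921, 0.1407, 0.0438]
eef_rot: [-3.142, 0.003, 0.217]
force: [-0.1, 0.2, -2.5]
grip_width: 0.0134
grip_force: 60.0
```

{"fn": "arm_command", "kwargs": {"plan": [[[-0.4,0,0,0,0,0,1],[-0.4,0,0,0,0,0,1],[-0.4,0,0,0,0,0,1]]]}}

```text
time_s: 8.45
ee_pos: [0.4918, 0.1406, 0.0439]
eef_rot: [-3.142, 0.003, 0.217]
force: [0.9, 0.7, -1.8]
grip_width: 0.0138
grip_force: 60.0
```

```bash
python3 -c "
from h import *
st()"
```

```text
dx -22.19 dy 0.12 z 0.0439 Fx 1.07 Fy 0.51 Fz -1.78 M [ 0.1  -0.23 -0.05] rot [-3.1416e+00  2.7000e-03  2.1680e-01] t 8.45
```

{"fn": "arm_command", "kwargs": {"plan": [[[-0.4,0,0,0,0,0,1],[-0.4,0,0,0,0,0,1],[-0.4,0,0,0,0,0,1]]]}}

```text
time_s: 8.75
ee_pos: [0.4915, 0.1406, 0.0439]
eef_rot: [-3.142, 0.003, 0.217]
force: [2.2, 1.2, -3.1]
grip_width: 0.0138
grip_force: 60.0
```

{"fn": "arm_command", "kwargs": {"plan": [[[-0.3,0,0,0,0,0,1],[-0.3,0,0,0,0,0,1],[-0.3,0,0,0,0,0,1]]]}}

```text
time_s: 9.05
ee_pos: [0.4912, 0.1405, 0.0439]
eef_rot: [-3.142, 0.002, 0.217]
force: [3.8, 1.1, -2.7]
grip_width: 0.0136
grip_force: 60.0
```

```bash
python3 -c "
from h import *
st()"
```

```text
dx -22.77 dy 0.11 z 0.0439 Fx 3.97 Fy 0.24 Fz -2.75 M [ 0.35 -0.77  0.02] rot [-3.1416e+00  2.4000e-03  2.1680e-01] t 9.05
```

{"fn": "arm_command", "kwargs": {"plan": [[[-0.4,0,0,0,0,0,1],[-0.4,0,0,0,0,0,1],[-0.4,0,0,0,0,0,1]]]}}

```text
time_s: 9.35
ee_pos: [0.491, 0.1405, 0.044]
eef_rot: [-3.142, 0.002, 0.217]
force: [5.7, 2.1, -2.9]
grip_width: 0.0139
grip_force: 60.0
```

{"fn": "arm_command", "kwargs": {"plan": [[[-0.4,0,0,0,0,0,1],[-0.4,0,0,0,0,0,1],[-0.4,0,0,0,0,0,1]]]}}

```text
time_s: 9.65
ee_pos: [0.4908, 0.1404, 0.0441]
eef_rot: [-3.142, 0.001, 0.217]
force: [4.8, 2.4, -3.4]
grip_width: 0.0134
grip_force: 60.0
```

```bash
python3 -c "
from h import *
st()"
```

```text
dx -23.26 dy 0.13 z 0.0441 Fx 5.2 Fy 1.29 Fz -3.36 M [ 0.45 -1.25  0.03] rot [-3.1416e+00  1.5000e-03  2.1680e-01] t 9.65
```

{"fn": "arm_command", "kwargs": {"plan": [[[-0.4,0,0,0,0,0,1],[-0.4,0,0,0,0,0,1],[-0.4,0,0,0,0,0,1]]]}}

```text
time_s: 9.95
ee_pos: [0.4905, 0.1404, 0.0442]
eef_rot: [-3.142, 0.001, 0.217]
force: [6.9, 2.7, -3.8]
grip_width: 0.0137
grip_force: 60.0
```

{"fn": "arm_command", "kwargs": {"plan": [[[-0.4,0,0,0,0,0,1],[-0.4,0,0,0,0,0,1],[-0.4,0,0,0,0,0,1]]]}}

```text
time_s: 10.25
ee_pos: [0.4903, 0.1403, 0.0442]
eef_rot: [-3.142, 0.0, 0.217]
force: [8.2, 2.6, -3.2]
grip_width: 0.0133
grip_force: 60.0
```

```bash
python3 -c "
from h import *
st()"
```

```text
dx -23.69 dy 0.14 z 0.0442 Fx 8.53 Fy 0.79 Fz -3.2 M [ 0.62 -1.63  0.08] rot [-3.1415e+00  5.0000e-04  2.1680e-01] t 10.25
```

{"fn": "arm_command", "kwargs": {"plan": [[[-0.4,0,0,0,0,0,1],[-0.4,0,0,0,0,0,1],[-0.4,0,0,0,0,0,1]]]}}

```text
time_s: 10.55
ee_pos: [0.4901, 0.1403, 0.0443]
eef_rot: [-3.141, -0.0, 0.217]
force: [8.5, 3.4, -3.5]
grip_width: 0.0135
grip_force: 60.0
```

{"fn": "arm_command", "kwargs": {"plan": [[[-0.2,0,0,0,0,0,1],[-0.2,0,0,0,0,0,1],[-0.2,0,0,0,0,0,1]]]}}

```text
time_s: 10.85
ee_pos: [0.49, 0.1403, 0.0444]
eef_rot: [-3.141, -0.0, 0.217]
force: [9.1, 2.9, -3.7]
grip_width: 0.0135
grip_force: 60.0
```

```bash
python3 -c "
from h import *
st();
for i in range(3): cams.camera('top'); st()"
```

```text
dx -24.0 dy 0.15 z 0.0444 Fx 9.53 Fy 0.91 Fz -3.7 M [ 0.7  -1.95  0.11] rot [-3.1415e+00 -4.0000e-04  2.1680e-01] t 10.85
dx -23.99 dy 0.14 z 0.0444 Fx 9.28 Fy 0.75 Fz -4.69 M [ 0.71 -2.03  0.06] rot [-3.1415e+00 -4.0000e-04  2.1680e-01] t 10.9
dx -23.97 dy 0.15 z 0.0444 Fx 9.11 Fy 0.31 Fz -3.4 M [ 0.61 -1.97  0.02] rot [-3.1415e+00 -4.0000e-04  2.1680e-01] t 10.95
dx -23.99 dy 0.14 z 0.0444 Fx 10.57 Fy 0.75 Fz -3.65 M [ 0.75 -1.96  0.04] rot [-3.1415e+00 -4.0000e-04  2.1680e-01] t 11.0
```

{"fn": "arm_command", "kwargs": {"plan": [[[-0.2,0,0,0,0,0,1],[-0.6,0,-1,0,0.015,0,1],[-1.1,0,-2,0,0.03,0,1],[-1.1,0,-2,0,0.03,0,1],[-1.1,0,-2,0,0.03,0,1]]]}}

```text
time_s: 11.5
ee_pos: [0.489, 0.14, 0.0465]
eef_rot: [-3.141, -0.031, 0.217]
force: [10.3, 2.7, -3.9]
grip_width: 0.0135
grip_force: 60.0
```

```bash
python3 -c "
from h import *
st()"
```

```text
dx -25.05 dy 0.12 z 0.0465 Fx 10.65 Fy 0.43 Fz -3.87 M [ 0.75 -2.05  0.08] rot [-3.1415 -0.0306  0.2167] t 11.5
```

{"fn": "arm_command", "kwargs": {"plan": [[[-0.6,0,-1.3,0,0.02,0,1],[-1.2,0,-2.7,0,0.04,0,1],[-1.8,0,-4,0,0.06,0,1],[-1.8,0,-4,0,0.06,0,1],[-1.8,0,-4,0,0.06,0,1]]]}}

```text
time_s: 12.0
ee_pos: [0.4871, 0.1396, 0.0505]
eef_rot: [-3.142, -0.09, 0.217]
force: [8.8, 3.6, -3.1]
grip_width: 0.0139
grip_force: 60.0
```

```bash
python3 -c "
from h import *
st()"
```

```text
dx -27.06 dy 0.1 z 0.0505 Fx 9.32 Fy 1.59 Fz -3.06 M [ 0.65 -1.9   0.07] rot [-3.1415 -0.0905  0.2167] t 12.0
```

{"fn": "arm_command", "kwargs": {"plan": [[[-0.6,0,-1.3,0,0.02,0,1],[-1.2,0,-2.7,0,0.04,0,1],[-1.8,0,-4,0,0.06,0,1],[-1.8,0,-4,0,0.06,0,1],[-1.8,0,-4,0,0.06,0,1]]]}}

```text
time_s: 12.5
ee_pos: [0.4849, 0.1391, 0.0543]
eef_rot: [3.142, -0.15, 0.217]
force: [8.7, 2.6, -3.0]
grip_width: 0.014
grip_force: 60.0
```

```bash
python3 -c "
from h import *
st()
im,d,ci=grab('scene'); cv2.imwrite('pics/s3.png',cv2.resize(im[190:300,245:405],None,fx=5,fy=5,interpolation=cv2.INTER_CUBIC))"
```

```text
dx -29.26 dy 0.09 z 0.0543 Fx 9.09 Fy 0.67 Fz -3.01 M [ 0.58 -1.78  0.03] rot [ 3.1416 -0.1503  0.2168] t 12.5
```

View pics/s3.png

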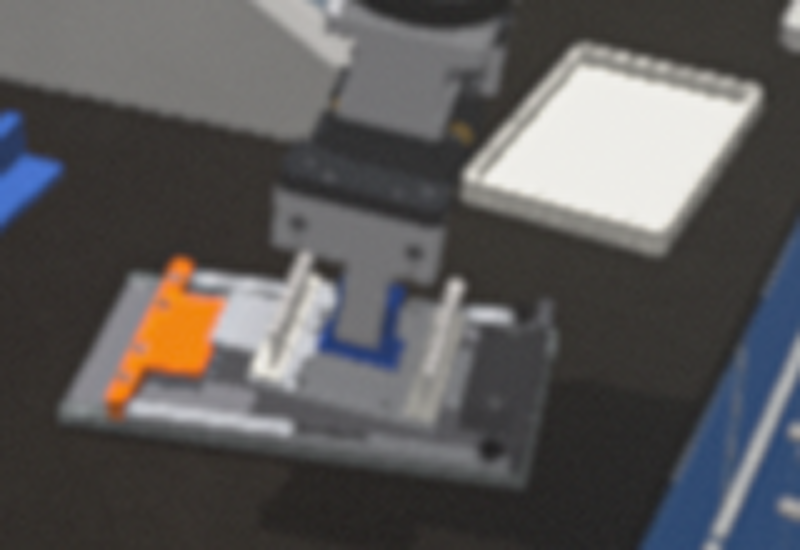

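The scene crop shows the tongue edge riding up over the lip near (215,300), with the tail still under the hood at (470,370). Next I bring it forward.

{"fn": "arm_command", "kwargs": {"plan": [[[3,0,0,0,0,0,1],[6.5,0,0.3,0,0,0,1],[10,0,0.5,0,0,0,1],[15,0,0.8,0,0,0,1],[20,0,1,0,0,0,1],[24,0,1.1,0,0,0,1],[28,0,1.2,0,0,0,1],[28,0,1.2,0,0,0,1],[28,0,1.2,0,0,0,1]]]}}

```text
time_s: 13.45
ee_pos: [0.511, 0.1448, 0.0564]
eef_rot: [-3.142, -0.147, 0.217]
force: [-0.4, 0.4, -3.3]
grip_width: 0.0134
grip_force: 60.0
```

```bash
python3 -c "
from h import *
st()"
```

```text
dx -2.59 dy 0.09 z 0.0564 Fx -0.3 Fy 0.5 Fz -3.31 M [-0.03  0.1  -0.01] rot [-3.1416 -0.1467  0.2167] t 13.45
```

{"fn": "arm_command", "kwargs": {"plan": [[[0.7,0,-5,0,0,0,1],[1.5,0,-10,0,0,0,1],[3,0,-20,0,0,0,1],[6,0,-40,0,0,0,1],[9,0,-60,0,0,0,1],[12,0,-80,0,0,0,1],[14.6,0,-99,0,0,0,1],[14.6,0,-99,0,0,0,1],[14.6,0,-99,0,0,0,1]]]}}

```text
time_s: 14.35
ee_pos: [0.5109, 0.1448, 0.1566]
eef_rot: [-3.142, -0.147, 0.217]
force: [0.2, -0.0, -3.7]
grip_width: 0.0138
grip_force: 60.0
```

```bash
python3 -c "
from h import *
st()
c=[.4477,-.1103]
go([c[0],c[1],.1563],1.532)
q=ctrl.get_obs(); R=Ro.from_euler('xyz',q['eef_rot'])
print(R.inv().apply([-.0225,.045,0]))
# tray refit from depth (rim/floor) both cams
for n in('top','scene'):
    im,P,uv,c=cloud(n); m=(c.min(1)>170)&(np.ptp(c.astype(int),axis=1)<25)&(P[:,2]>-.008)&(P[:,2]<.03)&(P[:,1]<-.01)&(P[:,1]>-.21)&(P[:,0]>.36)&(P[:,0]<.53)
    print(n,m.sum(),cv2.minAreaRect(np.float32(P[m,:2]*1000)),np.median(P[m,2]))
"
```

```text
dx -2.66 dy 0.1 z 0.1566 Fx 0.22 Fy -0.08 Fz -3.65 M [-0.04  0.14 -0.07] rot [-3.1416 -0.1475  0.2168] t 14.35
t 14.35 pos [0.5109 0.1448 0.1566] rot [-3.1416 -0.1475  0.2168] F [ 0.23 -0.04 -3.65] w 0.013752446290425071 q [0.21 0.25 1.76 0.   0.99 1.56]
row [-115.3  235.6  -16.8] [ 0.097  -0.1256 -1.3127]
[-0.01216205 -0.04878599 -0.00180592]
top 1838 ((448.05560302734375, -110.2721176147461), (164.93280029296875, 114.39678192138672), 87.25531005859375) 0.004707528886340406
scene 1119 ((451.1803283691406, -109.22285461425781), (167.7813262939453, 126.78142547607422), 87.43527221679688) 0.004000309140891223
```

{"fn": "arm_command", "kwargs": {"plan": [[[5,0,-31,0,-0.05,0,1],[10,0,-62,0,-0.1,0,1],[14,0,-94,0,-0.1475,0,1],[14,0,-94,0,-0.1475,0,1],[14,0,-94,0,-0.1475,0,1],[14,0,-94,0,-0.1475,0,1]]]}}

```text
time_s: 15.05
ee_pos: [0.5105, 0.1447, 0.2497]
eef_rot: [-3.142, 0.003, 0.217]
force: [-0.3, -0.5, -2.3]
grip_width: 0.0134
grip_force: 60.0
```

```bash
python3 -c "
from h import *
go([.443,-.110,.25],1.528)"
```

```text
t 15.05 pos [0.5105 0.1447 0.2497] rot [-3.1415e+00  2.9000e-03  2.1680e-01] F [-0.27 -0.47 -2.26] w 0.013391229348822939 q [0.21 0.24 1.54 0.   1.37 1.56]
row [-120.7  234.2    0. ] [-0.0019  0.0025 -1.3112]
```

{"fn": "arm_command", "kwargs": {"plan": [[[-12,23,0,0,0,-0.13,1],[-24,47,0,0,0,-0.26,1],[-36,70,0,0,0,-0.39,1],[-48,94,0,0,0,-0.52,1],[-60,117,0,0,0,-0.65,1],[-72,140,0,0,0,-0.78,1],[-84,164,0,0,0,-0.91,1],[-97,187,0,0,0,-1.04,1],[-109,211,0,0,0,-1.17,1],[-121,234,0,0,0,-1.311,1],[-121,234,0,0,0,-1.311,1],[-121,234,0,0,0,-1.311,1]]]}}

```text
time_s: 16.25
ee_pos: [0.4428, -0.1097, 0.2507]
eef_rot: [-3.14, -0.0, 1.525]
force: [0.8, 0.7, -3.3]
grip_width: 0.0135
grip_force: 60.0
```

{"fn": "arm_command", "kwargs": {"plan": [[[0,0,0,0,0,0,1],[0,0,0,0,0,0,1],[0,0,0,0,0,0,1],[0,0,0,0,0,0,1]]]}}

```text
time_s: 16.65
ee_pos: [0.4433, -0.1093, 0.2516]
eef_rot: [-3.141, 0.0, 1.528]
force: [0.8, -0.5, -2.9]
grip_width: 0.0136
grip_force: 60.0
```

```bash
python3 -c "
from h import *
go([.443,-.110,.07],1.528)
im,d,ci=grab('scene'); cv2.imwrite('pics/s4.png',cv2.resize(im[150:280,285:475],None,fx=4,fy=4,interpolation=cv2.INTER_CUBIC))"
```

```text
t 16.65 pos [ 0.4433 -0.1093  0.2516] rot [-3.1411e+00  1.0000e-04  1.5280e+00] F [ 0.77 -0.52 -2.91] w 0.01359301211080055 q [-0.32  0.07  1.73 -0.    1.34 -0.28]
row [ -0.6  -0.2 181.6] [-0.0005  0.0001 -0.    ]
```

View pics/s4.png

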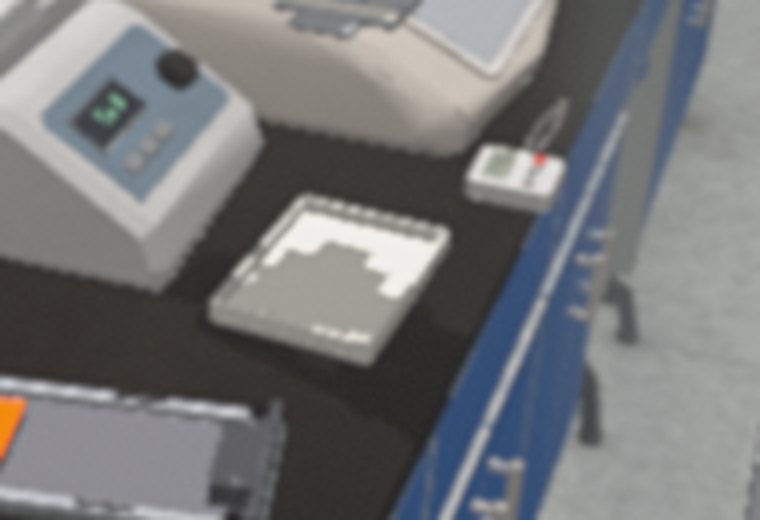

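The nest is empty. The carrier's shadow falls on the tray at (330,280), in line with it, and the timer at (515,175) is well clear. Lowering now.

{"fn": "arm_command", "kwargs": {"plan": [[[0,0,40,0,0,0,1],[0,0,80,0,0,0,1],[0,0,120,0,0,0,1],[0,0,150,0,0,0,1],[0,0,175,0,0,0,1],[0,0,188,0,0,0,1],[0,0,188,0,0,0,1],[0,0,188,0,0,0,1],[0,0,188,0,0,0,1]]]}}

```text
time_s: 17.6
ee_pos: [0.4437, -0.1098, 0.0647]
eef_rot: [3.14, 0.001, 1.528]
force: [0.1, 1.0, -1.6]
grip_width: 0.0133
grip_force: 60.0
```

```bash
python3 -c "
from h import *
go([.443,-.110,.042],1.528)
im,d,ci=grab('scene'); cv2.imwrite('pics/s5.png',cv2.resize(im[150:280,285:475],None,fx=4,fy=4,interpolation=cv2.INTER_CUBIC))"
```

```text
t 17.6 pos [ 0.4437 -0.1098  0.0647] rot [3.1405e+00 6.0000e-04 1.5278e+00] F [ 0.12  1.   -1.59] w 0.01333017342233082 q [-0.32  0.31  1.93 -0.    0.9  -0.28]
row [-0.2 -0.7 22.7] [ 0.0011  0.0006 -0.0002]
```

View pics/s5.png

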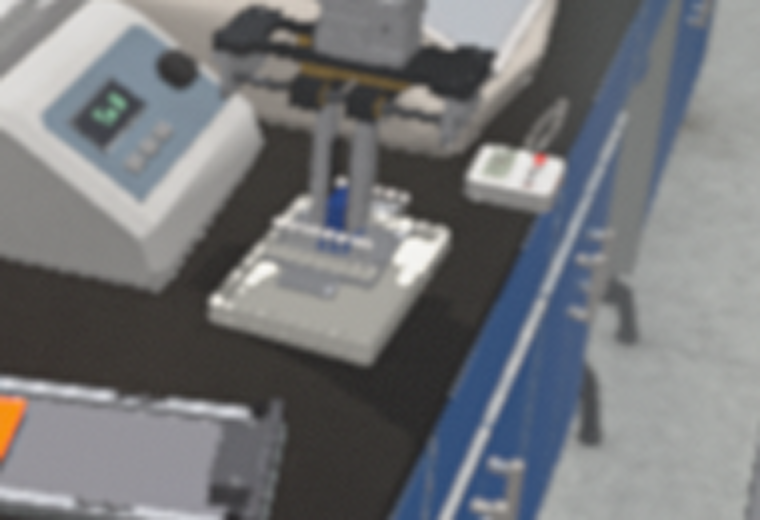

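The carrier hangs at about (335,245), over the tray and inside its walls. I lower it further and feel for the floor.

{"fn": "arm_command", "kwargs": {"plan": [[[0,0,6,0,0,0,1],[0,0,12,0,0,0,1],[0,0,18,0,0,0,1],[0,0,22,0,0,0,1],[0,0,23.5,0,0,0,1],[0,0,23.5,0,0,0,1],[0,0,23.5,0,0,0,1]]]}}

```text
time_s: 18.35
ee_pos: [0.4432, -0.1097, 0.0403]
eef_rot: [-3.141, 0.0, 1.528]
force: [-0.4, -0.4, -4.0]
grip_width: 0.0139
grip_force: 60.0
```

{"fn": "arm_command", "kwargs": {"plan": [[[0,0,1,0,0,0,1],[0,0,1.5,0,0,0,1],[0,0,1.5,0,0,0,1],[0,0,1.5,0,0,0,1]]]}}

```text
time_s: 18.75
ee_pos: [0.4432, -0.1097, 0.0387]
eef_rot: [-3.141, 0.0, 1.528]
force: [0.3, -0.5, -2.3]
grip_width: 0.0139
grip_force: 60.0
```

{"fn": "arm_command", "kwargs": {"plan": [[[0,0,0.5,0,0,0,1],[0,0,1,0,0,0,1],[0,0,1,0,0,0,1],[0,0,1,0,0,0,1]]]}}

```text
time_s: 19.15
ee_pos: [0.4432, -0.1097, 0.0378]
eef_rot: [-3.141, 0.0, 1.528]
force: [-0.4, 0.7, 1.0]
grip_width: 0.0133
grip_force: 60.0
```

{"fn": "arm_command", "kwargs": {"plan": [[[0,0,0.5,0,0,0,1],[0,0,0.5,0,0,0,1],[0,0,0.5,0,0,0,1]]]}}

```text
time_s: 19.45
ee_pos: [0.4432, -0.1097, 0.0377]
eef_rot: [-3.141, 0.0, 1.528]
force: [-3.4, 2.6, 10.1]
grip_width: 0.014
grip_force: 60.0
```

{"fn": "arm_command", "kwargs": {"plan": [[[0,0,-0.5,0,0,0,1],[0,0,-0.5,0,0,0,1],[0,0,-0.5,0,0,0,0.5],[0,0,-0.5,0,0,0,0.3],[0,0,-0.5,0,0,0,0.2],[0,0,-0.5,0,0,0,0.2],[0,0,-0.5,0,0,0,0.2],[0,0,-0.5,0,0,0,0.2]]]}}

```text
time_s: 20.25
ee_pos: [0.4432, -0.1097, 0.0377]
eef_rot: [-3.141, 0.0, 1.528]
force: [0.2, 0.6, 0.6]
grip_width: 0.0373
grip_force: 0.0
```

{"fn": "arm_command", "kwargs": {"plan": [[[0,0,-5,0,0,0,0.2],[0,0,-15,0,0,0,0.2],[0,0,-40,0,0,0,0.2],[0,0,-80,0,0,0,0.2],[0,0,-120,0,0,0,0.2],[0,0,-180,0,0,0,0.2],[0,0,-250,0,0,0,0.2],[0,0,-250,0,0,0,0.2],[0,0,-250,0,0,0,0.2],[0,0,-250,0,0,0,0.2],[0,0,-250,0,0,0,0.2]]]}}

```text
time_s: 21.35
ee_pos: [0.4428, -0.1095, 0.2867]
eef_rot: [-3.139, -0.0, 1.528]
force: [0.3, 0.2, 0.8]
grip_width: 0.0378
grip_force: 0.0
```

```bash
python3 -c "
from h import *
go([.443,-.110,.28],1.528)
im,d,ci=grab('scene'); cv2.imwrite('pics/s6.png',cv2.resize(im[150:280,285:475],None,fx=4,fy=4,interpolation=cv2.INTER_CUBIC))"
```

```text
t 21.35 pos [ 0.4428 -0.1095  0.2867] rot [-3.1394e+00 -4.0000e-04  1.5278e+00] F [0.34 0.22 0.77] w 0.037787131146839285 q [-0.32  0.04  1.67 -0.    1.43 -0.28]
row [-0.5  0.2  6.7] [-0.0022 -0.0004 -0.0002]
```

View pics/s6.png

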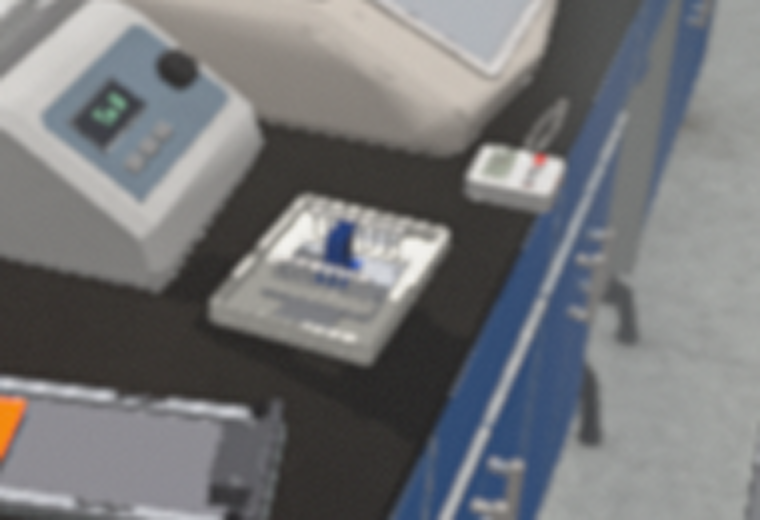

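The carrier lies flat in the tray, with the fin at (342,245), and the gripper is clear of it. Handing in.

```bash
python3 -c "
from station import ctrl
print(ctrl.hand_in())"
```

```text
the job is handed in; nothing more can be done
None
```

The carrier came out of the nest with the pull kept to about 10.7 N, now lies released and flat in the white tray, and I handed the job in at about 21 s; the hand-in returned no verdict.

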